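# Click the probe-rest post into its bench stand

### The job

Take the square post out of its white parking block and fit it into the square tube of the bench stand: keep its spring button squeezed flush while you lower the post into the tube, then slide the post on down until the button pops out through the window in the tube's front and locks. Push gently, no harder than it takes to slide the post, and stop as soon as it locks, let go at the end, and leave the other things on the bench where they are.

Things in the scene. Friction and masses are not known exactly. Their poses are not given: they have to be found in the camera images.
- post_center (a point): Centre, half-way up, of the loose square post: aluminium, 24 x 24 x 100 mm tall, 0.12 to 0.22 kg, upright; z up, x out of the face with the button. The lowest 10 mm (black) taper to 16 x 16 mm. The top 12 mm are two prongs at +y and -y, 7 mm thick, with a 10 mm notch between. Can be gripped anywhere across its +x and -x faces, over the button too.
- button_face (a point): Middle of the outer face of the post's dark steel spring button, 14 mm tall, 12 mm wide, flat and square-edged, 45 mm above the post's foot; axes as the post's. Free, it stands 7 mm out of the +x face; 1.5 N starts it, 3.6 N presses it flush. Its square edge stops the post dead on the tube's rim unless it is flush (within 1 mm) there; let go above the rim it springs out again.
- mouth (a point): Centre of the square opening on top of the stand's tube, 100 mm above the bench, level with the top of its black collar (40 x 40 mm, 14 mm tall, no lead-in); z up, x out of the tube's front, the side with the window. Bore 26.4 x 26.4 mm throughout (1.2 mm clearance each side of the post), 86 mm deep. Sliding the post with the button inside the bore takes up to 6 N.
- stand: Bench stand, fixed; origin at the middle of its base's underside (110 x 90 x 14 mm), axes as the mouth's. Window in the tube's front wall: 17 x 17 mm; wall's outer face 16.5 mm from the bore's axis. The front wall is a bare aluminium plate, the rest dark steel. The window's height is not the same each time: its middle lies 23 to 36 mm below the mouth. The button springs out there and then blocks the post up and down (1.5 mm play).
- holder: White parking block in which the post stands at the start, 62 x 62 mm, 30 mm tall, origin at the middle of its underside, fixed to the bench. Its square pocket is 29 x 29 mm, floor 4 mm above the bench, so the post's foot is 4 mm above the bench and the post has 2.5 mm of play each side.
- timer: Bystander: white bench timer, 65 x 50 x 22 mm, loose, origin at the middle of its underside. To be left alone.
- beaker: Bystander: glass beaker, 68 mm across, 85 mm tall, loose, origin at the middle of its underside. To be left alone.
- reagent: Bystander: clear bottle with a blue cap, 64 mm across, 130 mm tall, loose, origin at the middle of its underside. To be left alone.
- amber: Bystander: amber bottle with a black cap, 56 mm across, 115 mm tall, loose, origin at the middle of its underside. To be left alone.
Mind the look-alikes: they are no part of the job. Of the things that look like the part that bears post_center, take the one that is nearest to the robot's base at the start.

How it is judged:
By the outcome, as a careful person would: the job done as asked, in the order asked, and still so for the second after the job is handed in, with the robot touching nothing.
It also fails if it takes over 51 s, if anything falls off the work surface, if the arm or the gripper's body presses on something with over 40 N, if the wrist force passes 120 N, or if a joint passes its speed limit or range.

### The arm

A 6-joint arm with a two-finger parallel gripper is mounted at the origin on the work surface. World frame = base frame: x ahead of the robot, y to its left, z up, the work surface at z = 0. Lengths are in mm, angles in degrees, forces in N, time in s.
With the tool pointing down it reaches from about 275 to 850 mm from the base axis. Payload 5.2 kg.
Tool frame: the origin (TCP) lies midway between the tips of the shut fingers; the grasp point (between the pads) lies 19 mm behind it; x points along the fingers, y is the direction in which the jaws open and shut, and the axes are right-handed (so a half turn about x gives the same grasp; the last joint's range is limited). The gripper opens to 85 mm and grips with 20 to 120 N. Pads are 22 mm wide; open, the fingers measure 114 mm over their backs; the gripper's body (76 mm by 85 mm) begins 54 mm behind the grasp point. The pads swing forward as they close: fully open they stand 13 mm farther back than shut.
Start: joints at [58.281, 14.817, 87.949, -0, 77.235, -11.62], TCP at [188.986, 516.517, 231.31] pointing down, gripper open.
Joint ranges: [-179.93, 179.93], [-52.35, 119.4], [10.71, 147.94], [-69.91, 249.91], [12.55, 155.21], [-178.61, 178.61]. Speed limits (degrees/s): [147.25, 147.25, 180, 180, 180, 180].

### API

Orientations are given as a 3x3 rotation matrix whose columns are the frame's x, y, z axes.
In Python, from bench import sense, snapshot, calibration, close_job, spot_in gives the robot as it stands.
- The arm moves only by the tool servo_tool, never from a script. Its argument "moves" is a list of rows, each a list of 3 entries, a list of its own where there are three numbers: the shift along the tool's x, y, z in cm, then the turn, a rotation vector about the tool's x, y, z in rad, then the finger opening in cm, from 0 to 8.54. A call has 1 to 5 rows; each row shifts and turns the pose as measured when the row begins, along the tool's axes as they then stand; what a row does not reach is not made up. A row lasts 1/12 s, in which the tool goes at most 41.7 mm and 7.16 degrees, less where a joint would pass 70% of its speed; a pose out of reach is approached as far as the arm can. A call with a gripper value outside its range is refused whole. The fingers move at their own pace and stop on an object; "force" is the grip in N (left out, the last holds). Time passes only in rows, so rows that do not move let the fingers close. It gives the time, the measured TCP pose, the force and the opening at its end, in the units of the state.
- sense(): the state, without advancing time (a new reading comes with each control period).
- snapshot(name): name is "scene" or "top" or "wrist"; returns the picture (480x640x3 uint8, blue, green, red); there is no depth.
- calibration(name): a dict with "K" (3x3 intrinsics, pixels), "pose" (4x4, takes a point from camera to world coordinates). Camera axes: x right, y down, z forward; pixel columns grow to the right and rows downward; lengths in mm; the calibration is good to about 2 mm. A picture is of the moment at which its call begins: read the wrist's pose just before it. calibration takes no time and is no camera call; for the wrist camera it gives the pose at the moment of the call.
- close_job(): hands the job in, once; it reports no verdict.
Trained networks look in the newest picture that a camera, given by its name, has taken for a name from the list of things; names that differ only in an ending like _2 or _b are one class to them, and where a whole thing is asked for, a point or a joint stands for the part that bears it (a point fixed in the world has none). Each returns a list of dicts, best first, with "score" (0 to 1); they miss things now and then, are a little off and sometimes report something else, mostly with a low value. They report only what shows in the picture. A call takes as long as a camera call. They do not tell look-alikes from the thing itself.
- spot_in(name, camera): "box" ([left, top, width, height] in pixels, round what is visible of it).
The state is a dict: "clock": time; "q": joint angles; "dq": joint speeds; "tau": joint torques, N m; "eef_pos": TCP position; "tcp_rot": TCP orientation; "wrist_force": force on the tool from outside, world axes, zero at the start; "wrist_torque": the same for the moment, N m; "gripper_width": finger opening in mm.
Only numpy, scipy, OpenCV 4.12 (cv2) and the standard library are available. Lean on these libraries where they do the work, as an engineer would, in place of code of your own. Each camera call takes 0.05 s, during which the arm holds its last target. There are 200 camera calls.

## Working session

There is one attempt and no reset: what is moved stays moved. The work goes in short steps, Python scripts to look and compute and a tool call to move; the robot and the scene stay as the last step left them, time stands still between calls to the robot, and variables do not carry over. Pictures are saved under pics/ and viewed, about 8 in all and at most 12, crops included, and the job is handed in when it is done.

Besides the shell and the picture viewer there is one more tool, called as a command line: name --argument value ..., lists and objects as JSON in quotes. servo_tool: Moves the arm, as the interface text tells. Its arguments: {"type":"object","properties":{"moves":{"type":"array","items":{"type":"array"}},"force":{"type":"number"}},"required":["moves"]}

```bash
mkdir -p pics; ls
python3 - <<'E'
from bench import *
import cv2,numpy as np
s=sense();print(s['clock'],s['eef_pos'],s['tcp_rot'],s['gripper_width'],s['wrist_force'])
a=snapshot('scene');b=snapshot('top')
cv2.imwrite('pics/scene.png',a);cv2.imwrite('pics/top.png',b)
for c in('scene','top'):
  k=calibration(c);print(c,np.round(k['K'],1).tolist(),np.round(k['pose'],3).tolist())
  for n in('post_center','stand','holder'):
    print(n,[(d['box'],round(d['score'],2)) for d in spot_in(n,c)])
E
```

```text
pics
0.0 [188.69418148 516.03120445 230.44581792] [[-9.87113777e-04  3.43653630e-01  9.39095953e-01]
 [-1.62474401e-03  9.39094619e-01 -3.43654850e-01]
 [-9.99998193e-01 -1.86501696e-03 -3.68644060e-04]] 85.32372350327313 [-0.64324291  0.05991609 -0.13907744]
scene [[571.9, 0.0, 321.8], [0.0, 571.9, 223.5], [0.0, 0.0, 1.0]] [[-0.541, 0.563, -0.624, 1330.197], [0.841, 0.382, -0.384, 440.374], [0.022, -0.733, -0.68, 859.911], [0.0, 0.0, 0.0, 1.0]]
post_center [([427.0, 253.4, 16.5, 42.1], 0.9), ([381.4, 246.1, 18.1, 42.9], 0.68), ([433.6, 211.1, 20.9, 36.3], 0.62), ([457.8, 241.8, 23.4, 45.2], 0.59)]
stand [([250.5, 142.7, 56.5, 58.2], 0.58)]
holder [([419.6, 226.3, 40.9, 35.0], 0.76)]
top [[582.1, 0.0, 326.0], [0.0, 582.1, 241.1], [0.0, 0.0, 1.0]] [[-0.028, -0.989, 0.148, 425.745], [-0.999, 0.03, 0.012, -10.248], [-0.016, -0.147, -0.989, 1266.32], [0.0, 0.0, 0.0, 1.0]]
post_center [([202.6, 244.6, 21.6, 16.4], 0.82), ([219.3, 295.0, 18.6, 22.7], 0.78), ([240.6, 231.4, 20.9, 20.8], 0.74), ([181.2, 278.2, 22.9, 13.8], 0.53)]
stand [([402.3, 274.4, 48.1, 50.3], 0.94)]
holder [([215.3, 293.0, 32.0, 30.3], 0.62)]
```

Run:
```python
import cv2,numpy as np
a=cv2.imread('pics/scene.png');b=cv2.imread('pics/top.png')
A=cv2.resize(a[190:310,350:510],(800,600),interpolation=2)
B=cv2.resize(b[190:370,150:470],None,fx=2.5,fy=2.5,interpolation=2)
cv2.imwrite('pics/A.png',A);cv2.imwrite('pics/B.png',B)
```

```text
(no output)
```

View pics/A.png

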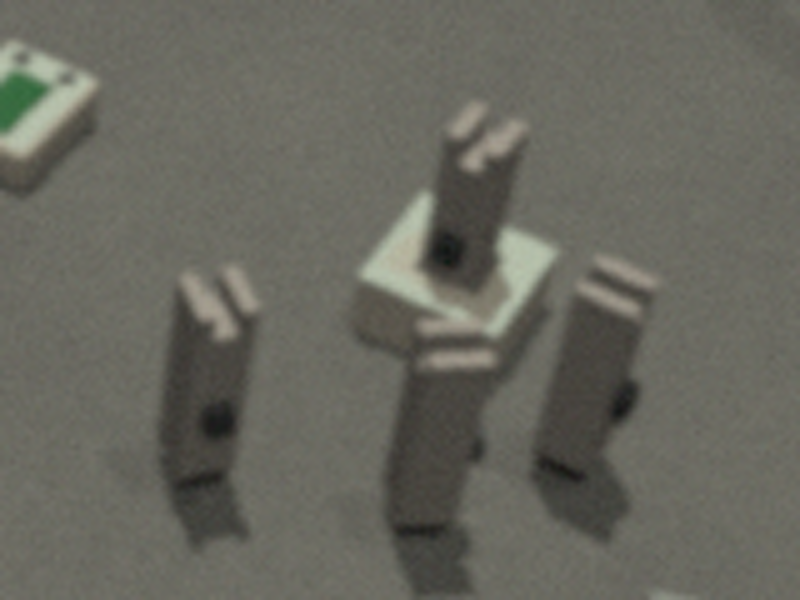

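View pics/B.png

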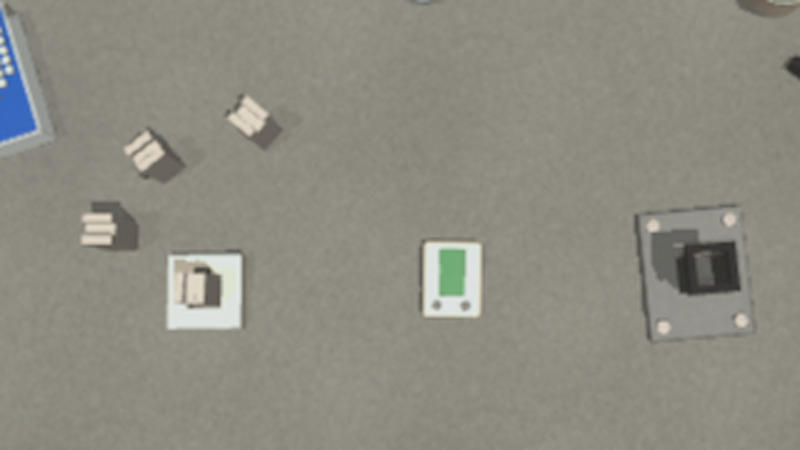

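View pics/scene.png

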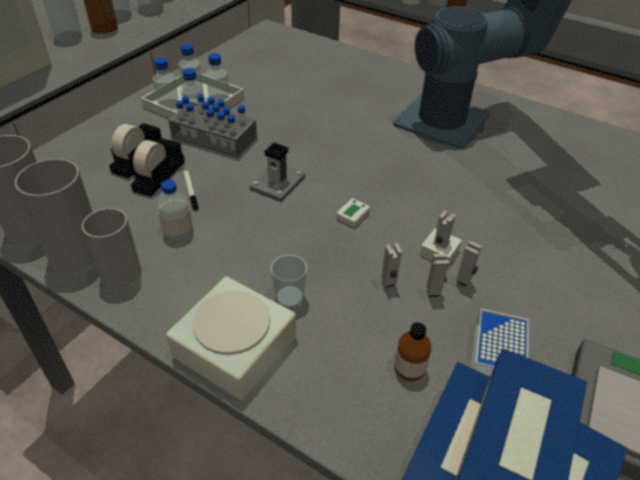

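The target post is the one in the white block (nearest the base). The crop of the scene picture shows its button at about (439,240) full-frame. In the top view, the stand's collar is at about (434,297).

```bash
cat > h.py <<'E'
from bench import *
import cv2,numpy as np
def ray(c,uv,z,k=None):
    k=k or calibration(c);P=np.array(k['pose']);d=P[:3,:3]@np.linalg.inv(k['K'])@[uv[0],uv[1],1]
    return P[:3,3]+d*(z-P[2,3])/d[2]
def proj(k,X):
    P=np.array(k['pose']);c=P[:3,:3].T@(np.array(X)-P[:3,3]);u=np.array(k['K'])@c;return u[:2]/u[2]
def pix(c,X): return proj(calibration(c),X)
def tool(dX):
    return sense()['tcp_rot'].T@np.array(dX)/10 if hasattr(sense()['tcp_rot'],'T') else np.array(sense()['tcp_rot']).T@np.array(dX)/10
E
python3 - <<'E'
from h import *
f=lambda x,y:(150+x/2.5,190+y/2.5)
for n,p,z in(('holder',f(204.5,290),30),('mouth',f(709,268),100),('posttop',f(200,285),104),('basecorner',f(640,213),14),('b2',f(740,206),14),('b3',f(752,331),14),('b4',f(652,341),14),('timer',f(452,279),22)):
    print(n,np.round(ray('top',p,z),1))
for h in ((167,254),(242,252),(242,328),(167,328)): print('h',np.round(ray('top',f(*h),30),1))
g=lambda x,y:(350+x/5,190+y/5)
print('scene button',ray('scene',g(448,250),49), 'posttop',ray('scene',g(487,130),104),'mouth?',ray('scene',(276,150),100))
k=calibration('wrist');s=sense();P=np.array(k['pose']);R=np.array(s['tcp_rot'])
print('cam in tool',np.round(R.T@(P[:3,3]-s['eef_pos']),1),np.round(R.T@P[:3,:3],3).tolist(),np.round(k['K'],0).tolist())
E
```

```text
holder [477.3 208.   30. ]
mouth [ 480.2 -207.3  100. ]
posttop [478.3 198.5 104. ]
basecorner [ 533.1 -165.2   14. ]
b2 [ 536.6 -251.3   14. ]
b3 [ 429.9 -255.3   14. ]
b4 [ 423.9 -170.1   14. ]
timer [480.9  -1.9  22. ]
h [508.7 239.8  30. ]
h [508.5 175.9  30. ]
h [444.5 176.4  30. ]
h [446.3 239.9  30. ]
scene button [492.73323288 207.64623433  49.        ] posttop [477.90111009 208.14063588 104.        ] mouth? [ 485.33339253 -206.7752109   100.        ]
cam in tool [-143.4   -0.9  -81.5] [[-0.0, -0.316, 0.949], [1.0, -0.0, 0.0], [-0.0, 0.949, 0.316]] [[363.0, 0.0, 311.0], [0.0, 363.0, 244.0], [0.0, 0.0, 1.0]]
```

```bash
cat >> h.py <<'E'
from scipy.spatial.transform import Rotation as Rn
def plan(target,ydir=None,n=12):
    "rows of tool shift cm + turn rad about tool x to bring TCP to target, tool y to ydir"
    s=sense();R=np.array(s['tcp_rot']);p=np.array(s['eef_pos']);d=(np.array(target)-p)/n
    if ydir is None: ydir=R[:,1]
    x=np.array([0,0,-1.]);y=np.array([ydir[0],ydir[1],0.]);y/=np.linalg.norm(y)
    T=np.c_[x,y,np.cross(x,y)];w=Rn.from_matrix(R.T@T).as_rotvec()
    for i in range(n):
        Ri=R@Rn.from_rotvec(w*i/n).as_matrix()
        print(np.round(Ri.T@d/10,3).tolist(),np.round(w/n,4).tolist())
E
python3 -c "
from h import *
plan([478,208,200],[1,0],12)"
```

```text
[0.26, -1.586, 3.145] [0.1017, 0.0, 0.0]
[0.26, -1.259, 3.29] [0.1017, 0.0, 0.0]
[0.26, -0.918, 3.401] [0.1017, 0.0, 0.0]
[0.26, -0.568, 3.477] [0.1017, 0.0, 0.0]
[0.26, -0.213, 3.516] [0.1017, 0.0, 0.0]
[0.26, 0.145, 3.52] [0.1017, 0.0, 0.0]
[0.26, 0.502, 3.487] [0.1017, 0.0, 0.0]
[0.26, 0.853, 3.418] [0.1017, 0.0, 0.0]
[0.26, 1.196, 3.314] [0.1017, 0.0, 0.0]
[0.26, 1.526, 3.175] [0.1017, 0.0, 0.0]
[0.26, 1.84, 3.004] [0.1017, 0.0, 0.0]
[0.26, 2.135, 2.802] [0.1017, 0.0, 0.0]
```

servo_tool --moves '[[[0.26,-1.59,3.15],[0.102,0,0],8.5],[[0.26,-1.26,3.29],[0.102,0,0],8.5],[[0.26,-0.92,3.4],[0.102,0,0],8.5],[[0.26,-0.57,3.48],[0.102,0,0],8.5],[[0.26,-0.21,3.52],[0.102,0,0],8.5]]'

```text
clock: 0.82
eef_pos: [308.0, 388.7, 217.9]
tcp_rot: [[-0.0, 0.763, 0.647], [0.005, 0.647, -0.763], [-1.0, 0.003, -0.004]]
wrist_force: [1.4, 0.2, 0.1]
gripper_width: 84.7
```

servo_tool --moves '[[[0.26,0.15,3.52],[0.102,0,0],8.5],[[0.26,0.5,3.49],[0.102,0,0],8.5],[[0.26,0.85,3.42],[0.102,0,0],8.5],[[0.26,1.2,3.31],[0.102,0,0],8.5],[[0.26,1.53,3.18],[0.102,0,0],8.5]]'

```text
clock: 1.23
eef_pos: [430.6, 251.1, 204.7]
tcp_rot: [[0.002, 0.986, 0.167], [0.006, 0.167, -0.986], [-1.0, 0.003, -0.006]]
wrist_force: [0.3, 0.7, 0.2]
gripper_width: 85.2
```

```bash
python3 -c "
from h import *
s=sense();print(s['clock'],s['eef_pos'])
plan([478,208,200],[1,0],4)"
```

```text
1.2333 [430.59847072 251.11778268 204.74430499]
[0.115, 0.988, 1.262] [0.042, -0.0015, -0.0007]
[0.116, 1.04, 1.219] [0.042, -0.0015, -0.0007]
[0.117, 1.09, 1.174] [0.042, -0.0015, -0.0007]
[0.118, 1.139, 1.127] [0.042, -0.0015, -0.0007]
```

servo_tool --moves '[[[0.12,1.0,1.26],[0.042,0,0],8.5],[[0.12,1.04,1.22],[0.042,0,0],8.5],[[0.12,1.09,1.17],[0.042,0,0],8.5],[[0.12,1.14,1.13],[0.042,0,0],8.5],[[0,0,0],[0,0,0],8.5]]'

```text
clock: 1.65
eef_pos: [485.1, 198.3, 199.3]
tcp_rot: [[0.005, 1.0, -0.024], [0.004, -0.024, -1.0], [-1.0, 0.005, -0.004]]
wrist_force: [-0.1, -0.7, -0.3]
gripper_width: 85.1
```

```bash
python3 -c "
from h import *
s=sense();print(s['eef_pos'],np.round(s['tcp_rot'],3).tolist())
a=snapshot('wrist');print([(d['box'],d['score']) for n in ('post_center','button_face') for d in spot_in(n,'wrist')])
cv2.imwrite('pics/w1.png',a);print(calibration('wrist')['pose'])"
```

```text
[485.06242552 198.2656904  199.3217135 ] [[0.005, 1.0, -0.024], [0.004, -0.024, -1.0], [-1.0, 0.005, -0.004]]
[([428.5, 238.3, 80.8, 76.0], 0.97), ([408.7, 147.6, 82.7, 54.3], 0.9), ([283.9, 198.3, 39.4, 53.3], 0.83), ([344.5, 92.3, 50.9, 46.9], 0.79), ([418.6, 143.6, 20.8, 18.0], 0.79), ([315.8, 209.4, 8.3, 14.9], 0.56), ([466.0, 242.8, 19.4, 18.8], 0.47), ([264.8, 171.2, 74.1, 75.9], 0.41)]
[[ 9.99814017e-01 -1.91909183e-02 -1.90785830e-03  4.82844259e+02]
 [-1.88352198e-02 -9.50426620e-01 -3.10377954e-01  2.80120404e+02]
 [ 4.14315863e-03  3.10356164e-01 -9.50611322e-01  3.43275201e+02]
 [ 0.00000000e+00  0.00000000e+00  0.00000000e+00  1.00000000e+00]]
```

View pics/w1.png

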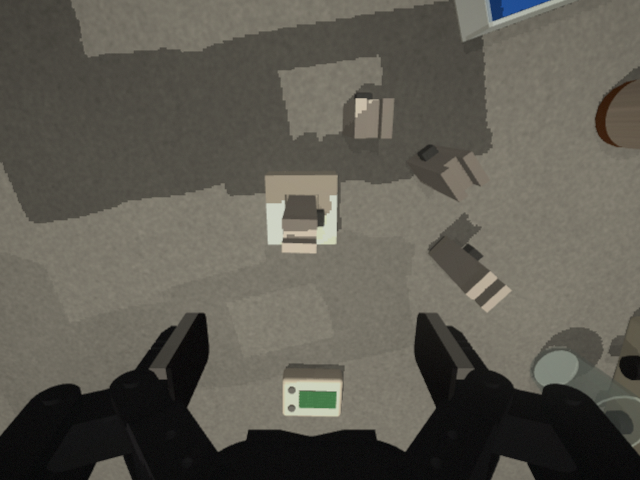

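The view shows the post in the block with its top at about (299.5,242) and the notch horizontal. The button is on the right at (320,217), so the post's x axis is world +x.

Run:
```python
from h import *
print('top',ray('wrist',(299.5,241.5),104),'L',ray('wrist',(282.5,252),104),'R',ray('wrist',(316.5,252),104))
print('holder',[np.round(ray('wrist',p,30),1) for p in((265,244),(336,244),(338,196))],ray('wrist',(323,217),49))
s=sense();print('tcp px',pix('wrist',s['eef_pos']))
a=cv2.imread('pics/w1.png')[165:265,255:350]
cv2.imwrite('pics/w1c.png',cv2.resize(a,(570,600),interpolation=cv2.INTER_NEAREST))
```

```text
top [474.3406424  203.89609338 104.        ] L [462.24968219 196.44039286 104.        ] R [485.99314684 195.95851476 104.        ]
holder [array([440.3, 178.6,  30. ]), array([504.8, 177.3,  30. ]), array([506.4, 221.2,  30. ])] [492.5709469  207.39427926  49.        ]
tcp px [312.4105301  313.64506648]
```

View pics/w1c.png

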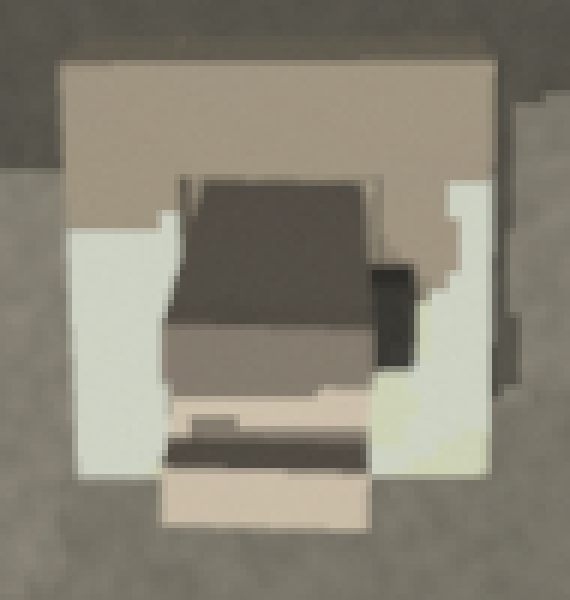

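```bash
python3 -c "
from h import *
plan([475,207.7,60],[1,0],6)"
```

```text
[2.324, -0.134, -0.105] [-0.0031, -0.0009, -0.0005]
[2.324, -0.133, -0.108] [-0.0031, -0.0009, -0.0005]
[2.324, -0.131, -0.11] [-0.0031, -0.0009, -0.0005]
[2.324, -0.13, -0.112] [-0.0031, -0.0009, -0.0005]
[2.324, -0.128, -0.115] [-0.0031, -0.0009, -0.0005]
[2.324, -0.127, -0.117] [-0.0031, -0.0009, -0.0005]
```

servo_tool --moves '[[[1.6,-0.3,-0.25],[-0.006,-0.002,-0.001],8.0],[[2.5,-0.2,-0.2],[-0.006,-0.002,-0.001],7.5],[[2.5,-0.2,-0.1],[-0.004,0,0],7.0],[[2.5,-0.1,-0.1],[0,0,0],6.5],[[2.0,0,0],[0,0,0],6.0]]'

```text
clock: 2.22
eef_pos: [475.7, 213.4, 91.9]
tcp_rot: [[0.015, 1.0, 0.008], [0.006, 0.008, -1.0], [-1.0, 0.015, -0.006]]
wrist_force: [-0.2, -0.2, -0.0]
gripper_width: 60.1
```

servo_tool --moves '[[[1.0,0,0],[0,0,0],5.5],[[0,0,0],[0,0,0],5.0],[[0,0,0],[0,0,0],5.0]]'

```text
clock: 2.47
eef_pos: [469.6, 215.9, 77.6]
tcp_rot: [[0.006, 1.0, 0.015], [0.005, 0.015, -1.0], [-1.0, 0.006, -0.005]]
wrist_force: [0.2, -1.3, 0.7]
gripper_width: 49.8
```

```bash
python3 -c "
from h import *
print(sense()['eef_pos'])
plan([475,207.7,45],[1,0],1)"
```

```text
[469.56601046 215.86548617  77.5808317 ]
[3.257, 0.512, 0.839] [0.015, -0.0046, -0.0057]
```

servo_tool --moves '[[[0.7,0.2,0.35],[0.008,0,0],5.0],[[0.7,0.1,0.15],[0,0,0],5.0],[[0.7,0,0],[0,0,0],5.0],[[0.4,0,0],[0,0,0],5.0],[[0,0,0],[0,0,0],5.0]]'

```text
clock: 2.88
eef_pos: [474.7, 212.3, 53.9]
tcp_rot: [[0.012, 1.0, 0.009], [0.006, 0.009, -1.0], [-1.0, 0.012, -0.006]]
wrist_force: [-0.2, -0.1, 0.5]
gripper_width: 49.7
```

```bash
python3 -c "
from h import *
print(sense()['eef_pos'])
plan([475,207.7,45],[1,0],1)"
```

```text
[474.68490512 212.33017903  53.87306722]
[0.885, 0.017, 0.469] [0.0092, -0.0062, -0.0121]
```

servo_tool --moves '[[[0.4,0,0.25],[0.008,-0.005,-0.01],5.0],[[0.35,0,0.15],[0,0,0],5.0],[[0,0,0],[0,0,0],5.0],[[0,0,0],[0,0,0],5.0]]'

```text
clock: 3.22
eef_pos: [475.5, 207.7, 45.8]
tcp_rot: [[0.002, 1.0, -0.0], [0.001, -0.0, -1.0], [-1.0, 0.002, -0.001]]
wrist_force: [0.3, 1.2, -0.3]
gripper_width: 50.0
```

```bash
python3 -c "
from h import *
print(sense()['eef_pos'])
plan([475,207.7,45],[1,0],1)
cv2.imwrite('pics/w2.png',snapshot('wrist')[240:480,160:480])
print(pix('wrist',[475,207.7,104]),pix('wrist',[475,207.7,49]))
"
```

```text
[475.49415901 207.70471747  45.8245473 ]
[0.082, -0.05, 0.001] [-0.0004, -0.0007, -0.0018]
[312.31182924 412.44877578] [311.57395446 317.25497441]
```

View pics/w2.png

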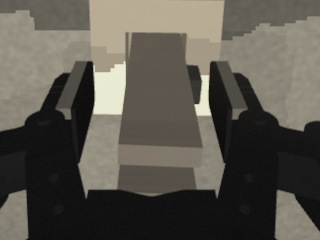

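servo_tool --force 40 --moves '[[[0.05,0.15,0],[0,0,0],4.5],[[0,0,0],[0,0,0],3.8],[[0,0,0],[0,0,0],2.4],[[0,0,0],[0,0,0],2.0],[[0,0,0],[0,0,0],2.0]]'

```text
clock: 3.68
eef_pos: [477.5, 207.8, 45.8]
tcp_rot: [[0.003, 1.0, -0.0], [0.001, -0.0, -1.0], [-1.0, 0.003, -0.001]]
wrist_force: [0.5, -0.2, -1.4]
gripper_width: 23.2
```

servo_tool --moves '[[[0,0,0],[0,0,0],2.0],[[0,0,0],[0,0,0],2.0],[[0,0,0],[0,0,0],2.0]]'

```text
clock: 3.93
eef_pos: [477.5, 207.8, 45.8]
tcp_rot: [[0.003, 1.0, -0.0], [0.001, -0.0, -1.0], [-1.0, 0.003, -0.001]]
wrist_force: [0.2, -0.5, -1.2]
gripper_width: 23.8
```

```bash
python3 -c "
from h import *
cv2.imwrite('pics/w3.png',cv2.resize(snapshot('wrist')[240:480,200:440],None,fx=2.5,fy=2.5))
"
```

```text
(no output)
```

View pics/w3.png

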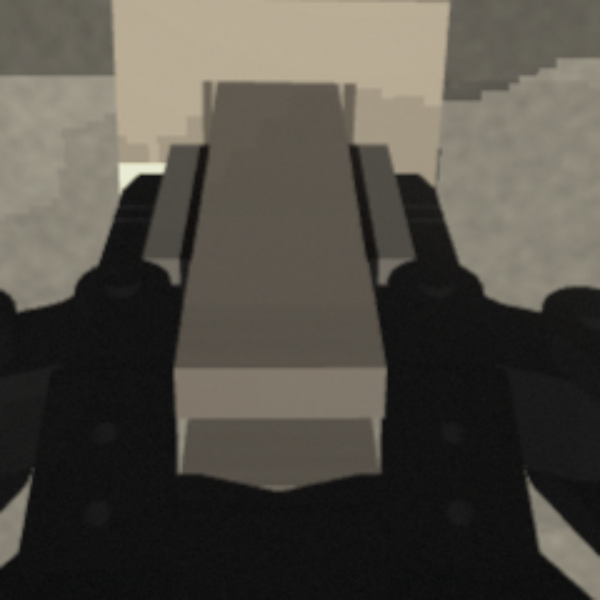

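Gripped at 23.8 mm, button out of sight under the right pad, so flush.

```bash
python3 -c "
from h import *
for z in (44,46,48,50,66,70,75,80,85): print(z,pix('wrist',[477.5,218.8,z])[1])
print(pix('wrist',[477.5,219.8,104]),'obs prong front row',367/2.5+240)
"
```

```text
44 289.433573182785
46 291.42763838012826
48 293.47026632168036
50 295.56325289496056
66 314.36798157361875
70 319.7301546505077
75 326.8724045869812
80 334.55472552051276
85 342.8407817949241
[314.13210856 378.36779428] obs prong front row 386.8
```

servo_tool --moves '[[[-1,0,0],[0,0,0],2.0],[[-2,0,0],[0,0,0],2.0],[[-3,0,0],[0,0,0],2.0],[[-3,0,0],[0,0,0],2.0],[[-3,0,0],[0,0,0],2.0]]'

```text
clock: 4.4
eef_pos: [471.3, 206.5, 164.5]
tcp_rot: [[-0.015, 1.0, -0.0], [-0.002, -0.001, -1.0], [-1.0, -0.015, 0.003]]
wrist_force: [0.1, 0.1, -1.9]
gripper_width: 23.7
```

```bash
python3 -c "
from h import *
plan([412,-200,168],[1,0.042],12)
for n,p,z in (('reagentcap',(168,187),130),('beaker',(289,260),85),('rack',(213,122),40)): print(n,ray('scene',p,z))
"
```

```text
[-0.013, -0.493, 3.387] [-0.0035, 0.0002, 0.0012]
[-0.014, -0.505, 3.386] [-0.0035, 0.0002, 0.0012]
[-0.015, -0.517, 3.384] [-0.0035, 0.0002, 0.0012]
[-0.017, -0.529, 3.382] [-0.0035, 0.0002, 0.0012]
[-0.018, -0.541, 3.38] [-0.0035, 0.0002, 0.0012]
[-0.019, -0.553, 3.378] [-0.0035, 0.0002, 0.0012]
[-0.021, -0.565, 3.376] [-0.0035, 0.0002, 0.0012]
[-0.022, -0.577, 3.374] [-0.0035, 0.0002, 0.0012]
[-0.023, -0.589, 3.372] [-0.0035, 0.0002, 0.0012]
[-0.025, -0.6, 3.37] [-0.0035, 0.0002, 0.0012]
[-0.026, -0.612, 3.368] [-0.0035, 0.0002, 0.0012]
[-0.027, -0.624, 3.366] [-0.0035, 0.0002, 0.0012]
reagentcap [ 742.40924496 -284.16039779  130.        ]
beaker [737.0319287    6.19698726  85.        ]
rack [ 410.98075215 -464.6477145    40.        ]
```

servo_tool --moves '[[[-0.1,-0.3,1.5],[-0.0035,0,0.001],2.0],[[-0.1,-0.5,3.3],[-0.0035,0,0.001],2.0],[[0,-0.52,3.38],[-0.0035,0,0.001],2.0],[[0,-0.53,3.38],[-0.0035,0,0.001],2.0],[[0,-0.54,3.38],[-0.0035,0,0.001],2.0]]'

```text
clock: 4.82
eef_pos: [453.8, 59.2, 179.6]
tcp_rot: [[0.012, 1.0, 0.029], [0.003, 0.029, -1.0], [-1.0, 0.012, -0.002]]
wrist_force: [1.0, -0.3, -1.6]
gripper_width: 23.5
```

servo_tool --moves '[[[0,-0.55,3.38],[-0.0035,0,0.001],2.0],[[0,-0.56,3.38],[-0.0035,0,0.001],2.0],[[0,-0.58,3.38],[-0.0035,0,0.001],2.0],[[0,-0.59,3.38],[-0.0035,0,0.001],2.0],[[0,-0.6,3.3],[-0.0035,0,0.001],2.0]]'

```text
clock: 5.23
eef_pos: [427.9, -116.6, 183.3]
tcp_rot: [[0.021, 0.999, 0.05], [0.001, 0.05, -0.999], [-1.0, 0.021, -0.0]]
wrist_force: [1.0, 0.1, -0.6]
gripper_width: 23.8
```

```bash
python3 -c "
from h import *
plan([412,-200,168],[1,0.042],4)
"
```

```text
[0.37, -0.509, 2.063] [0.002, -0.0001, -0.0054]
[0.373, -0.503, 2.064] [0.002, -0.0001, -0.0054]
[0.376, -0.497, 2.065] [0.002, -0.0001, -0.0054]
[0.379, -0.491, 2.066] [0.002, -0.0001, -0.0054]
```

servo_tool --moves '[[[0.2,-0.4,2.3],[0.002,0,-0.006],2.0],[[0.2,-0.3,2.0],[0.002,0,-0.006],2.0],[[0.2,-0.2,1.5],[0,0,-0.003],2.0],[[0,0,0.8],[0,0,0],2.0],[[0,0,0],[0,0,0],2.0]]'

```text
clock: 5.65
eef_pos: [419.7, -193.1, 180.8]
tcp_rot: [[0.009, 0.999, 0.037], [-0.004, 0.037, -0.999], [-1.0, 0.009, 0.004]]
wrist_force: [0.0, -0.6, -0.1]
gripper_width: 23.4
```

servo_tool --moves '[[[0,0,0],[0,0,0],2.0],[[0,0,0],[0,0,0],2.0]]'

```text
clock: 5.82
eef_pos: [419.6, -192.2, 181.3]
tcp_rot: [[0.009, 0.999, 0.036], [-0.003, 0.036, -0.999], [-1.0, 0.009, 0.003]]
wrist_force: [0.2, -0.1, -1.6]
gripper_width: 23.5
```

```bash
python3 -c "
from h import *
cv2.imwrite('pics/w4.png',snapshot('wrist')); a=snapshot('scene');cv2.imwrite('pics/s2.png',a)
w=cv2.imread('pics/w4.png')
cv2.imwrite('pics/v.png',np.hstack([cv2.resize(w,(480,360)),cv2.resize(a[140:205,250:307],(316,360),interpolation=2)]))
print(spot_in('stand','wrist'), pix('wrist',[480.2,-207.3,100]),pix('scene',[480.2,-207.3,100]))
"
```

```text
[{'box': [315.7, 189.9, 128.3, 121.0], 'score': 0.67}] [399.79798471 276.2925884 ] [277.15119094 148.82897613]
```

View pics/v.png

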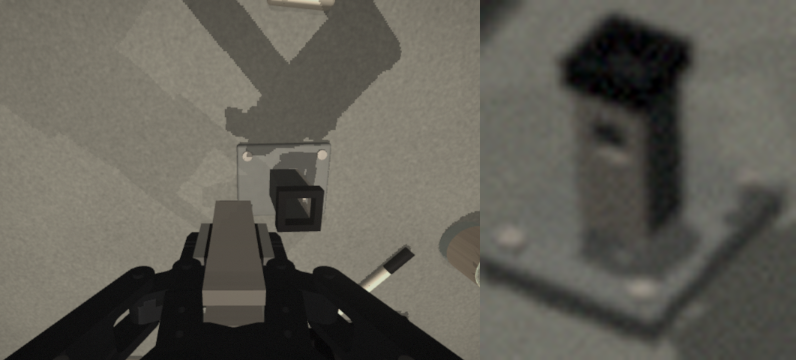

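The wrist view shows the collar at about (399,277) full-frame, right beside the held post. In the scene view, the aluminium front with the window faces +x, window at about (273,165).

```bash
python3 -c "
from h import *
w=cv2.imread('pics/w4.png')[235:320,350:450]
cv2.imwrite('pics/w4c.png',cv2.resize(cv2.convertScaleAbs(w,alpha=1.8,beta=20),None,fx=7,fy=7,interpolation=cv2.INTER_NEAREST))
k=calibration('scene');P=np.array(k['pose']);d=P[:3,:3]@np.linalg.inv(k['K'])@[273.1,164.9,1]
for px in (494,497,500): print(P[:3,3]+d*(px-P[0,3])/d[0])
for p in ((0,0),): pass
print(np.round([pix('scene',[497,-207,z]) for z in (100,86,75,65,14)],1))
"
```

```text
[ 494.         -210.20901549   61.94990756]
[ 497.         -207.87493564   64.81272975]
[ 500.         -205.54085578   67.67555195]
[[272.9 152.5]
 [273.1 157.5]
 [273.2 161.4]
 [273.4 165. ]
 [274.2 182.4]]
```

View pics/w4c.png

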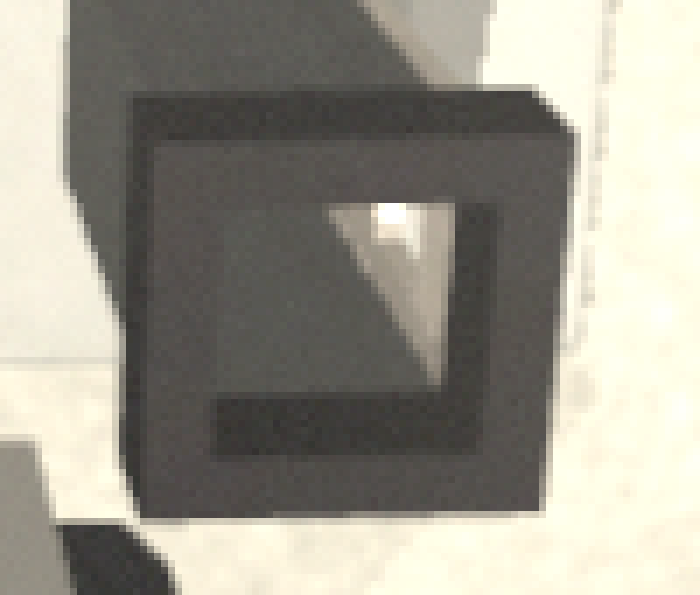

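```bash
python3 -c "
from h import *
g=lambda x,y:(350+x/7,235+y/7)
for q in ([(153,143),(575,133),(543,512),(137,518)],[(215,203),(497,203),(480,455),(210,455)]):
  X=np.array([ray('wrist',g(*p),100) for p in q])
  print(np.round(X,1).tolist(),X.mean(0),np.degrees(np.arctan2(*(X[1]-X[0]+X[2]-X[3])[[1,0]])),np.linalg.norm(X[1]-X[0]),np.linalg.norm(X[2]-X[1]))
# held post: top prong +y edge, TCP
s=sense();print(s['eef_pos'])
R=np.array(s['tcp_rot'])
print('post topY+ edge px pred',pix('wrist',s['eef_pos']+R@np.array([-58.2,0,-12])))
"
```

```text
[[460.0, -193.0, 100.0], [499.8, -190.6, 100.0], [502.4, -230.7, 100.0], [462.0, -232.6, 100.0]] [ 481.02284989 -211.73284487  100.        ] 3.0849974050574147 39.855684992227474 40.13724043652992
[[466.4, -198.9, 100.0], [493.3, -197.9, 100.0], [495.2, -224.6, 100.0], [468.6, -225.5, 100.0]] [ 480.89682182 -211.71679355  100.        ] 1.890159161154556 26.91414923649549 26.723395462629675
[ 419.59103707 -191.8048577   181.17913787]
post topY+ edge px pred [313.46636531 378.51687672]
```

```bash
python3 -c "
from h import *
plan([482,-210.5,165],[1,0.042],4)
"
```

```text
[0.42, 1.538, 0.524] [-0.0011, 0.0008, -0.0022]
[0.416, 1.538, 0.526] [-0.0011, 0.0008, -0.0022]
[0.412, 1.539, 0.528] [-0.0011, 0.0008, -0.0022]
[0.408, 1.539, 0.53] [-0.0011, 0.0008, -0.0022]
```

servo_tool --moves '[[[0.2,1.5,0.5],[-0.002,0.001,-0.004],2.0],[[0.3,1.6,0.5],[-0.002,0.001,-0.004],2.0],[[0.3,1.2,0.4],[0,0,0],2.0],[[0.1,0.6,0.1],[0,0,0],2.0],[[0,0,0],[0,0,0],2.0]]'

```text
clock: 6.38
eef_pos: [471.3, -201.0, 172.5]
tcp_rot: [[0.0, 0.999, 0.047], [-0.0, 0.047, -0.999], [-1.0, 0.0, 0.0]]
wrist_force: [-0.3, 0.7, -1.7]
gripper_width: 23.5
```

```bash
python3 -c "
from h import *
plan([482,-210.5,150],[1,0.042],2)
"
```

```text
[1.123, 0.51, 0.498] [0.0025, 0.0002, -0.0002]
[1.123, 0.511, 0.497] [0.0025, 0.0002, -0.0002]
```

servo_tool --moves '[[[0.7,0.5,0.5],[0.003,0,0],2.0],[[0.7,0.4,0.4],[0,0,0],2.0],[[0.5,0.1,0.1],[0,0,0],2.0],[[0,0,0],[0,0,0],2.0],[[0,0,0],[0,0,0],2.0]]'

```text
clock: 6.8
eef_pos: [481.2, -210.1, 150.5]
tcp_rot: [[-0.002, 0.999, 0.045], [0.001, 0.045, -0.999], [-1.0, -0.002, -0.001]]
wrist_force: [0.2, 0.6, -1.5]
gripper_width: 23.6
```

```bash
python3 -c "
from h import *
plan([482,-210.5,150],[1,0.042],1)
w=snapshot('wrist')[240:345,240:380];cv2.imwrite('pics/w5.png',cv2.resize(cv2.convertScaleAbs(w,alpha=1.8,beta=15),None,fx=5.5,fy=5.5,interpolation=2))
"
```

```text
[0.054, 0.078, 0.045] [0.003, -0.0012, 0.0023]
```

View pics/w5.png

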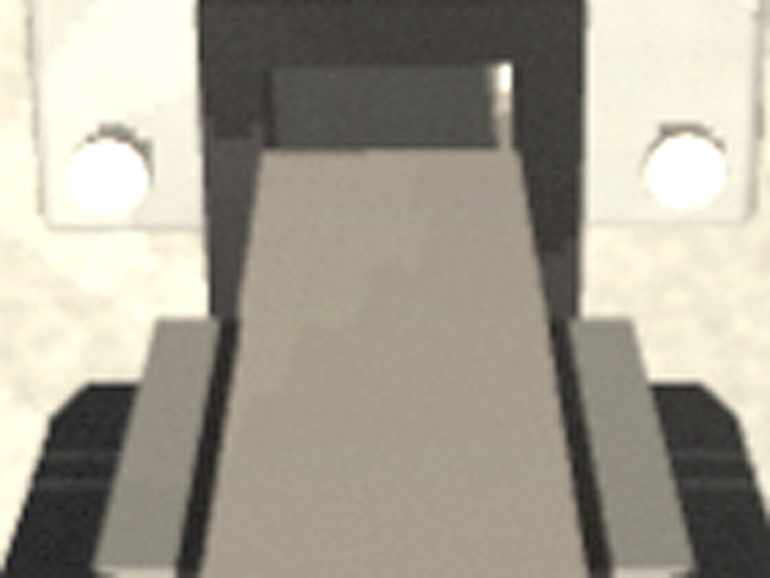

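```bash
python3 -c "
from h import *
z=sense()['eef_pos'][2]
print(z,ray('wrist',(311,251.3),100),ray('wrist',(311,240+150/5.5),z-31.8),sense()['eef_pos'])
"
```

```text
150.479373030043 [ 479.72737803 -198.44430704  100.        ] [ 479.85963458 -200.64343854  118.67937303] [ 481.0058498  -209.98844707  150.47937303]
```

Post centre is about 0.4 mm short in x and 1 mm past in y relative to the bore; correcting and lowering.

servo_tool --moves '[[[0.2,0.05,-0.1],[0.002,0,0.001],2.0],[[0.3,0,0],[0,0,0],2.0],[[0.3,0,0],[0,0,0],2.0],[[0.3,0,0],[0,0,0],2.0]]'

```text
clock: 7.18
eef_pos: [481.3, -209.2, 139.8]
tcp_rot: [[-0.0, 0.999, 0.042], [0.0, 0.042, -0.999], [-1.0, -0.0, -0.0]]
wrist_force: [-0.2, 0.9, -0.8]
gripper_width: 23.6
```

```bash
python3 -c "
from h import *
print(sense()['wrist_force']);plan([481.6,-209,102],[1,0.042],1)"
```

```text
[-0.22871766  0.86021834 -0.794689  ]
[3.783, 0.03, -0.014] [0.0, -0.0003, 0.0]
```

servo_tool --moves '[[[0.3,0.03,-0.01],[0,0,0],2.0],[[0.3,0,0],[0,0,0],2.0],[[0.3,0,0],[0,0,0],2.0],[[0.2,0,0],[0,0,0],2.0]]'

```text
clock: 7.52
eef_pos: [481.4, -208.8, 127.6]
tcp_rot: [[-0.0, 0.999, 0.042], [0.0, 0.042, -0.999], [-1.0, -0.0, -0.0]]
wrist_force: [0.9, 0.8, -0.9]
gripper_width: 23.8
```

servo_tool --moves '[[[0.35,0,0],[0,0,0],2.0],[[0.35,0,0],[0,0,0],2.0],[[0.35,0,0],[0,0,0],2.0],[[0.2,0,0],[0,0,0],2.0]]'

```text
clock: 7.85
eef_pos: [481.4, -208.8, 113.6]
tcp_rot: [[-0.0, 0.999, 0.042], [0.0, 0.042, -0.999], [-1.0, -0.0, -0.0]]
wrist_force: [-0.0, 0.3, -1.5]
gripper_width: 23.6
```

servo_tool --moves '[[[0.15,0,0],[0,0,0],2.0],[[0.1,0,0],[0,0,0],2.0]]'

```text
clock: 8.02
eef_pos: [481.2, -208.7, 110.3]
tcp_rot: [[-0.001, 0.999, 0.042], [0.001, 0.042, -0.999], [-1.0, -0.001, -0.001]]
wrist_force: [0.2, 0.9, -2.3]
gripper_width: 23.6
```

servo_tool --moves '[[[0.15,0,0],[0,0,0],2.0],[[0.15,0,0],[0,0,0],2.0],[[0.1,0,0],[0,0,0],2.0]]'

```text
clock: 8.27
eef_pos: [481.4, -208.8, 106.0]
tcp_rot: [[-0.001, 0.999, 0.042], [0.001, 0.042, -0.999], [-1.0, -0.001, -0.001]]
wrist_force: [0.6, 0.7, -0.8]
gripper_width: 23.6
```

servo_tool --moves '[[[0.1,0,0],[0,0,0],2.0],[[0.1,0,0],[0,0,0],2.0]]'

```text
clock: 8.43
eef_pos: [481.5, -208.9, 104.0]
tcp_rot: [[-0.0, 0.999, 0.042], [0.0, 0.042, -0.999], [-1.0, -0.0, -0.0]]
wrist_force: [0.3, 0.3, -1.1]
gripper_width: 23.9
```

servo_tool --moves '[[[0.08,0,0],[0,0,0],2.0],[[0.08,0,0],[0,0,0],2.0]]'

```text
clock: 8.6
eef_pos: [481.5, -208.9, 102.3]
tcp_rot: [[-0.0, 0.999, 0.042], [0.0, 0.042, -0.999], [-1.0, -0.0, -0.0]]
wrist_force: [0.0, 0.7, -0.7]
gripper_width: 23.1
```

servo_tool --moves '[[[0.07,0,0],[0,0,0],2.0],[[0.0,0,0],[0,0,0],2.0]]'

```text
clock: 8.77
eef_pos: [481.5, -208.9, 101.4]
tcp_rot: [[-0.0, 0.999, 0.042], [0.0, 0.042, -0.999], [-1.0, -0.0, -0.0]]
wrist_force: [-0.1, -0.1, -1.1]
gripper_width: 23.5
```

servo_tool --moves '[[[0.07,0,0],[0,0,0],2.0],[[0.0,0,0],[0,0,0],2.0]]'

```text
clock: 8.93
eef_pos: [481.5, -208.9, 100.7]
tcp_rot: [[-0.0, 0.999, 0.042], [0.0, 0.042, -0.999], [-1.0, -0.0, -0.0]]
wrist_force: [-0.7, -0.2, -2.3]
gripper_width: 23.3
```

servo_tool --moves '[[[0.06,0,0],[0,0,0],2.0],[[0.0,0,0],[0,0,0],2.0]]'

```text
clock: 9.1
eef_pos: [481.7, -209.0, 100.2]
tcp_rot: [[0.0, 0.999, 0.042], [0.0, 0.042, -0.999], [-1.0, 0.0, -0.0]]
wrist_force: [0.2, -0.2, -1.3]
gripper_width: 23.3
```

servo_tool --moves '[[[0,0,0],[0,0,0],2.8],[[0,0,0],[0,0,0],3.4],[[0,0,0],[0,0,0],3.8],[[-0.1,0,0],[0,0,0],4.2],[[0,0,0],[0,0,0],4.4]]'

```text
clock: 9.52
eef_pos: [482.1, -209.3, 101.9]
tcp_rot: [[0.001, 0.999, 0.042], [-0.001, 0.042, -0.999], [-1.0, 0.001, 0.001]]
wrist_force: [-0.5, 0.2, -1.0]
gripper_width: 44.2
```

```bash
python3 -c "
from h import *
plan([481.6,-209,127],[1,0.042],1)
w=snapshot('wrist')[270:420,220:410];cv2.imwrite('pics/w6.png',cv2.resize(cv2.convertScaleAbs(w,alpha=1.8,beta=15),None,fx=4,fy=4,interpolation=2))
"
```

```text
[-2.511, -0.047, -0.035] [0.0003, 0.0008, -0.0013]
```

View pics/w6.png

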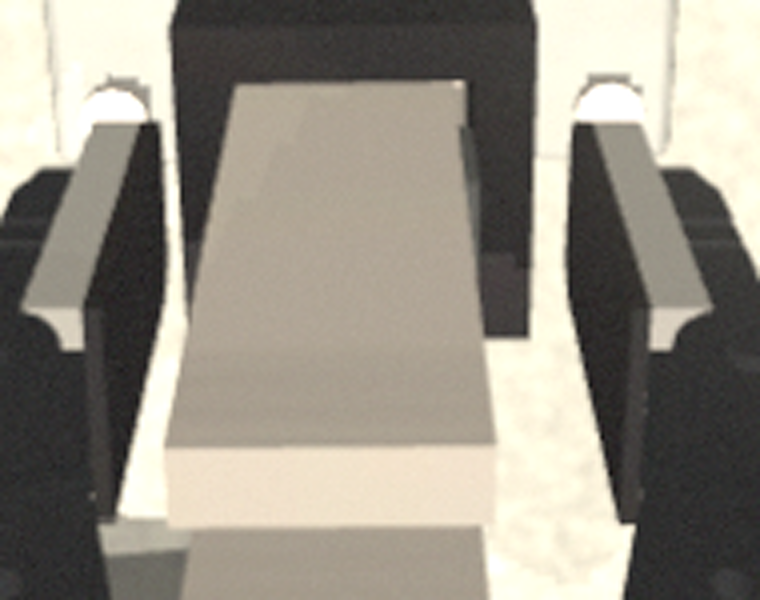

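Released: post stays up in the tube with the button caught inside the bore (right side at about (470,170) in the crop). Regripping higher.

servo_tool --force 20 --moves '[[[-1.2,-0.08,-0.03],[0,0,0],4.4],[[-1.4,0,0],[0,0,0],4.4],[[-1.0,0,0],[0,0,0],4.4],[[-0.3,0,0],[0,0,0],4.4],[[0,0,0],[0,0,0],4.0]]'

```text
clock: 9.98
eef_pos: [480.8, -208.7, 141.9]
tcp_rot: [[0.0, 0.999, 0.042], [0.0, 0.042, -0.999], [-1.0, 0.0, -0.0]]
wrist_force: [-0.4, 1.0, -0.3]
gripper_width: 39.8
```

servo_tool --moves '[[[0,0,0],[0,0,0],3.0],[[0,0,0],[0,0,0],2.2],[[0,0,0],[0,0,0],2.0],[[0,0,0],[0,0,0],2.0],[[0,0,0],[0,0,0],2.0]]'

```text
clock: 10.4
eef_pos: [480.5, -208.8, 141.0]
tcp_rot: [[-0.0, 0.999, 0.042], [0.0, 0.042, -0.999], [-1.0, -0.0, -0.0]]
wrist_force: [0.5, -0.3, 0.3]
gripper_width: 23.8
```

servo_tool --moves '[[[0.1,0,0],[0,0,0],2.0],[[0.1,0,0],[0,0,0],2.0],[[0.1,0,0],[0,0,0],2.0]]'

```text
clock: 10.65
eef_pos: [480.5, -208.7, 137.5]
tcp_rot: [[-0.001, 0.999, 0.042], [0.0, 0.042, -0.999], [-1.0, -0.001, -0.0]]
wrist_force: [-0.4, -0.6, 2.4]
gripper_width: 23.5
```

servo_tool --moves '[[[0.15,0,0],[0,0,0],2.0],[[0.15,0,0],[0,0,0],2.0],[[0.15,0,0],[0,0,0],2.0],[[0.15,0,0],[0,0,0],2.0]]'

```text
clock: 10.98
eef_pos: [480.5, -208.7, 130.7]
tcp_rot: [[-0.001, 0.999, 0.042], [0.001, 0.042, -0.999], [-1.0, -0.001, -0.001]]
wrist_force: [-0.0, -0.1, 2.4]
gripper_width: 23.6
```

Sliding takes about 2.4 N. Continuing.

servo_tool --moves '[[[0.15,0,0],[0,0,0],2.0],[[0.15,0,0],[0,0,0],2.0],[[0.15,0,0],[0,0,0],2.0],[[0.1,0,0],[0,0,0],2.0]]'

```text
clock: 11.32
eef_pos: [480.5, -208.6, 124.4]
tcp_rot: [[-0.001, 0.999, 0.042], [0.001, 0.042, -0.999], [-1.0, -0.001, -0.001]]
wrist_force: [-0.4, -0.6, 0.9]
gripper_width: 23.0
```

servo_tool --moves '[[[0.1,0,0],[0,0,0],2.0],[[0.1,0,0],[0,0,0],2.0],[[0.1,0,0],[0,0,0],2.0],[[0.1,0,0],[0,0,0],2.0]]'

```text
clock: 11.65
eef_pos: [480.5, -208.5, 119.9]
tcp_rot: [[-0.001, 0.999, 0.042], [0.001, 0.042, -0.999], [-1.0, -0.001, -0.001]]
wrist_force: [0.4, 1.1, 2.0]
gripper_width: 23.3
```

```bash
python3 -c "
from h import *
print(sense()['wrist_force'])
w=cv2.imread('pics/s2.png')[140:205,250:307];a=snapshot('scene')[140:205,250:307]
cv2.imwrite('pics/s3.png',np.hstack([cv2.resize(cv2.convertScaleAbs(i,alpha=1.5,beta=10),(395,450),interpolation=2) for i in(w,a)]))
"
```

```text
[0.39960032 1.08030856 2.0124671 ]
```

View pics/s3.png

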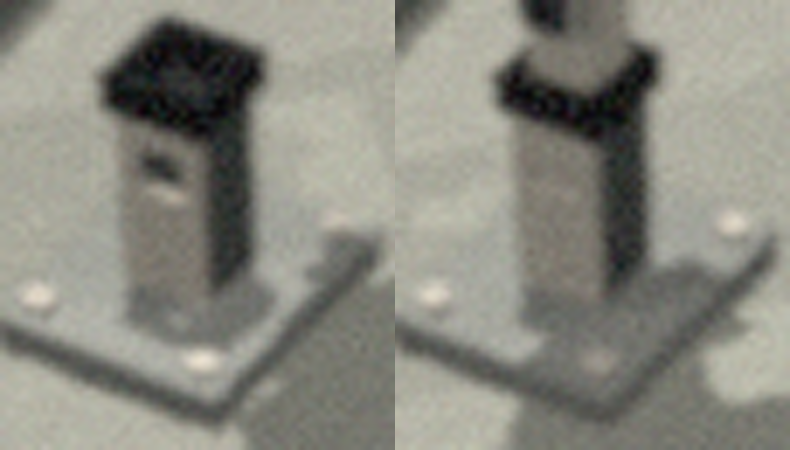

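The window (left half, around (160,170)) is now filled by the post's bare face and the button is still above it. I expect the lock near TCP z ≈ 105, so I'll use fine steps from here.

servo_tool --moves '[[[0.1,0,0],[0,0,0],2.0],[[0.1,0,0],[0,0,0],2.0],[[0.1,0,0],[0,0,0],2.0],[[0.08,0,0],[0,0,0],2.0]]'

```text
clock: 12.03
eef_pos: [480.5, -208.5, 115.7]
tcp_rot: [[-0.001, 0.999, 0.042], [0.001, 0.042, -0.999], [-1.0, -0.001, -0.001]]
wrist_force: [-0.2, 0.1, 2.0]
gripper_width: 23.6
```

servo_tool --moves '[[[0.08,0,0],[0,0,0],2.0],[[0.08,0,0],[0,0,0],2.0]]'

```text
clock: 12.2
eef_pos: [480.5, -208.5, 113.9]
tcp_rot: [[-0.001, 0.999, 0.042], [0.001, 0.042, -0.999], [-1.0, -0.001, -0.001]]
wrist_force: [0.0, 0.4, 1.7]
gripper_width: 23.7
```

servo_tool --moves '[[[0.08,0,0],[0,0,0],2.0],[[0.08,0,0],[0,0,0],2.0]]'

```text
clock: 12.37
eef_pos: [480.5, -208.5, 112.1]
tcp_rot: [[-0.001, 0.999, 0.042], [0.001, 0.042, -0.999], [-1.0, -0.001, -0.001]]
wrist_force: [-0.3, 0.1, 1.0]
gripper_width: 23.4
```

servo_tool --moves '[[[0.08,0,0],[0,0,0],2.0],[[0.07,0,0],[0,0,0],2.0]]'

```text
clock: 12.53
eef_pos: [480.5, -208.5, 110.4]
tcp_rot: [[-0.001, 0.999, 0.042], [0.001, 0.042, -0.999], [-1.0, -0.001, -0.001]]
wrist_force: [0.4, -0.6, 1.1]
gripper_width: 23.5
```

```bash
cat > chk.py <<'E'
from h import *
a=snapshot('scene');s=sense()
f=lambda i:np.round(i[158:172,270:277].mean((1,2))).astype(int).tolist()
print(s['eef_pos'][2],np.round(s['wrist_force'],1));print('empty',f(cv2.imread('pics/s2.png')));print('now  ',f(a))
E
python3 chk.py
```

```text
110.3437040700307 [ 0.4  0.9 -0.1]
empty [37, 56, 66, 66, 55, 42, 42, 46, 67, 86, 89, 81, 72, 71]
now   [41, 54, 68, 69, 60, 58, 63, 69, 75, 77, 75, 75, 75, 74]
```

servo_tool --moves '[[[0.07,0,0],[0,0,0],2.0],[[0.06,0,0],[0,0,0],2.0]]'

```text
clock: 12.75
eef_pos: [480.5, -208.5, 109.0]
tcp_rot: [[-0.001, 0.999, 0.042], [0.001, 0.042, -0.999], [-1.0, -0.001, -0.001]]
wrist_force: [0.1, -0.1, 1.2]
gripper_width: 23.3
```

servo_tool --moves '[[[0.07,0,0],[0,0,0],2.0],[[0.06,0,0],[0,0,0],2.0]]'

```text
clock: 12.92
eef_pos: [480.5, -208.5, 107.6]
tcp_rot: [[-0.001, 0.999, 0.042], [0.001, 0.042, -0.999], [-1.0, -0.001, -0.001]]
wrist_force: [-1.1, 0.0, 1.9]
gripper_width: 23.1
```

```bash
python3 chk.py
```

```text
107.50798690302501 [ 0.2 -0.6  1. ]
empty [37, 56, 66, 66, 55, 42, 42, 46, 67, 86, 89, 81, 72, 71]
now   [39, 57, 70, 69, 61, 51, 53, 64, 72, 77, 77, 76, 73, 75]
```

servo_tool --moves '[[[0.06,0,0],[0,0,0],2.0],[[0.04,0,0],[0,0,0],2.0]]'

```text
clock: 13.13
eef_pos: [480.5, -208.5, 106.4]
tcp_rot: [[-0.001, 0.999, 0.042], [0.001, 0.042, -0.999], [-1.0, -0.001, -0.001]]
wrist_force: [-0.9, 1.2, 1.2]
gripper_width: 23.4
```

servo_tool --moves '[[[0.05,0,0],[0,0,0],2.0],[[0.04,0,0],[0,0,0],2.0]]'

```text
clock: 13.3
eef_pos: [480.5, -208.4, 105.2]
tcp_rot: [[-0.001, 0.999, 0.042], [0.001, 0.042, -0.999], [-1.0, -0.001, -0.001]]
wrist_force: [0.4, 0.2, -1.1]
gripper_width: 23.4
```

```bash
python3 chk.py
```

```text
105.08519324741025 [ 1.3 -0.2 -1.8]
empty [37, 56, 66, 66, 55, 42, 42, 46, 67, 86, 89, 81, 72, 71]
now   [38, 56, 68, 67, 58, 49, 44, 42, 51, 62, 72, 74, 73, 74]
```

servo_tool --moves '[[[0,0,0],[0,0,0],2.0],[[0,0,0],[0,0,0],2.0]]'

```text
clock: 13.52
eef_pos: [480.5, -208.2, 104.6]
tcp_rot: [[-0.001, 0.999, 0.042], [0.002, 0.042, -0.999], [-1.0, -0.001, -0.002]]
wrist_force: [1.4, 0.5, -1.2]
gripper_width: 23.1
```

```bash
python3 chk.py; python3 -c "
from h import *
print(spot_in('button_face','scene'))
a=snapshot('scene');b=cv2.imread('pics/s2.png')
print(a[158:172,266:280].mean(2).astype(int))"
```

```text
104.61898308865236 [ 2.  -0.  -1.2]
empty [37, 56, 66, 66, 55, 42, 42, 46, 67, 86, 89, 81, 72, 71]
now   [37, 56, 67, 68, 59, 49, 44, 43, 47, 57, 70, 74, 74, 73]
[{'box': [389.7, 268.8, 6.2, 9.2], 'score': 0.37}]
[[ 95  84  72  66  60  53  40  35  27  27  14   1   1   1]
 [ 98  83  72  72  75  66  66  60  55  46  40  18  14   7]
 [ 95  83  76  73  71  70  68  70  69  60  58  47  39  33]
 [ 98  82  78  71  66  63  66  65  73  70  68  66  62  47]
 [ 99  82  77  65  57  54  47  53  61  71  72  68  65  54]
 [100  87  73  65  57  42  39  35  46  53  64  69  63  54]
 [ 98  82  73  68  55  45  35  27  36  47  64  68  67  53]
 [ 98  83  75  71  54  41  29  32  29  46  61  68  64  50]
 [102  89  78  71  65  52  41  27  35  44  56  71  66  54]
 [105  88  77  75  73  64  56  51  47  55  65  70  69  55]
 [ 95  86  70  74  73  71  71  71  67  71  75  75  61  52]
 [ 99  90  77  73  72  71  72  68  73  75  74  72  69  59]
 [ 97  84  77  76  73  74  72  72  73  74  71  72  68  57]
 [ 98  90  80  73  71  75  72  68  73  76  76  72  69  56]]
```

Vertical force flipped from +1–2 N (sliding friction) to −1.2 N (just the post's weight), and the dark button fills the window. That means it popped, so I'll let go and back off.

servo_tool --moves '[[[0,0,0],[0,0,0],2.6],[[0,0,0],[0,0,0],3.2],[[0,0,0],[0,0,0],4.2],[[0,0,0],[0,0,0],5.0],[[0,0,0],[0,0,0],5.5]]'

```text
clock: 14.08
eef_pos: [479.7, -208.1, 104.7]
tcp_rot: [[-0.003, 0.999, 0.042], [0.002, 0.042, -0.999], [-1.0, -0.003, -0.002]]
wrist_force: [-0.2, -0.0, -0.6]
gripper_width: 54.7
```

servo_tool --moves '[[[-0.5,0,0],[0,0,0],5.5],[[-1.5,0,0],[0,0,0],5.5],[[-2.5,0,0],[0,0,0],5.5],[[-2.5,0,0],[0,0,0],5.5],[[-2.0,0,0],[0,0,0],5.5]]'

```text
clock: 14.5
eef_pos: [476.6, -206.1, 193.8]
tcp_rot: [[-0.013, 0.999, 0.042], [0.009, 0.042, -0.999], [-1.0, -0.013, -0.01]]
wrist_force: [0.3, -0.4, 0.7]
gripper_width: 55.2
```

servo_tool --moves '[[[0,0,0],[0,0,0],5.5],[[0,0,0],[0,0,0],5.5],[[0,0,0],[0,0,0],5.5]]'

```text
clock: 14.75
eef_pos: [479.0, -207.7, 199.8]
tcp_rot: [[-0.005, 0.999, 0.042], [0.003, 0.042, -0.999], [-1.0, -0.004, -0.003]]
wrist_force: [0.6, -0.6, -1.2]
gripper_width: 55.1
```

```bash
python3 chk.py; python3 -c "
from h import *
a=snapshot('scene');w=snapshot('wrist')
for n in('post_center','button_face','timer'): print(n,[([round(v) for v in d['box']],round(d['score'],2)) for d in spot_in(n,'scene')])
print([([round(v) for v in d['box']],round(d['score'],2)) for d in spot_in('post_center','wrist')])
# predicted scene pixels: button centre & post top if locked (foot ~20)
for z in (64,66,68): print('button z',z,pix('scene',[503,-210,z]))
for z in (118,121,124): print('top z',z,pix('scene',[480,-210,z]))
print(a[158:172,266:280].mean(2).astype(int))"
```

```text
199.29367878269377 [0.3 0.1 0.1]
empty [37, 56, 66, 66, 55, 42, 42, 46, 67, 86, 89, 81, 72, 71]
now   [38, 55, 67, 68, 60, 51, 44, 44, 42, 48, 60, 70, 72, 72]
post_center [([456, 242, 25, 44], 0.72), ([426, 252, 19, 41], 0.63), ([266, 136, 19, 33], 0.62), ([248, 149, 57, 50], 0.49)]
button_face [([392, 271, 8, 7], 0.44)]
timer [([337, 198, 35, 30], 0.74)]
[]
button z 64 [270.80236739 166.17742636]
button z 66 [270.76847989 165.47611194]
button z 68 [270.73452174 164.77333527]
top z 118 [275.98023012 141.80744333]
top z 121 [275.93671954 140.69782233]
top z 124 [275.89307036 139.58466671]
[[ 90  80  63  67  63  56  43  37  30  28  16  19   0   9]
 [ 88  84  70  69  66  67  67  57  50  45  38  20  19  14]
 [ 93  81  73  70  77  67  71  70  65  63  56  49  35  28]
 [ 96  83  72  72  65  66  69  60  62  72  67  66  59  46]
 [ 95  79  69  69  62  56  53  54  58  67  71  70  64  48]
 [ 93  82  73  68  61  49  45  41  44  61  69  68  67  48]
 [103  85  73  69  55  41  34  33  35  45  61  68  65  56]
 [106  85  75  66  57  41  33  24  27  43  61  71  64  47]
 [102  87  78  69  62  45  35  27  38  45  60  67  62  52]
 [ 96  85  79  71  66  50  45  34  35  43  65  70  66  51]
 [ 91  83  72  72  74  67  55  54  46  55  64  73  65  53]
 [ 92  80  75  76  76  74  70  66  63  69  68  72  67  55]
 [ 96  86  80  75  73  69  70  75  73  71  72  71  67  53]
 [ 96  87  77  72  75  75  69  73  72  71  73  72  68  55]]
```

```bash
python3 -c "
from bench import *
print(close_job(),sense()['clock'])"
```

```text
the job is handed in; nothing more can be done
the job is handed in; nothing more can be done
```

The post is in the stand's tube and, by every check I could make, its button has locked in the window. I handed the job in at about 15 s on the robot's clock.

- **What I did:** I took the post from the white block with the pads holding the button flush, and lowered it until the button was about 3.6 mm inside the bore. Then I let go, regripped higher at 20 N and slid it down in small steps, with force readings up to about 2.4 N.
- **Signs of the lock:** At the expected height the vertical force flipped from about +1–2 N of friction to about −1.2 N, which is just the post's weight. The dark button then showed in the window. After I let go, it appeared to drop about 1–2 mm, as it would within the lock's play. The gripper then backed off 95 mm with nothing touching.
- **Checks that failed or were not made:**
  - The button detector did not find the button in the window; it only reported a weak match on a look-alike post.
  - The post detector found nothing in the final wrist picture, but it did find the post in the stand in the scene picture.
  - I made no pull or push test of the lock, so as not to press further.
  - I had used all 12 picture views, so the final checks were by pixel values rather than by eye.
- **Bystanders:** The timer was still detected at its place. I did not check the beaker and bottles at the end, but the arm stayed well clear of the two I located, the beaker and the clear bottle.

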